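# Thread the idler shaft through its two pillow blocks and hold it for the circlip

## Robot

A 7-joint arm with a two-finger parallel gripper is mounted at the origin on the work surface. World frame = base frame: x ahead of the robot, y to its left, z up, the work surface at z = 0. Lengths are in m, angles in rad, forces in N, time in s.
With the tool pointing down it reaches from about 0.425 to 0.95 m from the base axis. Payload 4.7 kg.
Tool frame: the origin (TCP) lies midway between the tips of the shut fingers; the grasp point (between the pads) lies 19 mm behind it (ctrl.grip_point_offset is the distance from the TCP to the grasp point, in m); z points along the fingers, y is the line along which they close (so a half turn about z gives the same grasp; the last joint's range is limited). The gripper opens to 87 mm and grips with 3 to 60 N. Pads are 19 mm wide; open, the fingers measure 117 mm over their backs; the gripper's body (75 mm by 190 mm) begins 51 mm behind the grasp point.
Start: joints at [1.205, 0.469, -0.049, 1.532, 0.024, 1.141, -0.082], TCP at [0.223, -0.637, 0.201] pointing down, gripper open.
Joint ranges: [-2.59, 2.59], [-0.33, 1.99], [-1.39, 1.29], [0.1, 2.45], [-1.04, 4.18], [0.21, 1.99], [-2.66, 2.66]. Speed limits (rad/s): [2.57, 2.57, 3.14, 3.14, 3.14, 3.14, 3.14].

## Interface

Orientations are given as a 3x3 rotation matrix whose columns are the frame's x, y, z axes.
In Python, from plant import ctrl gives the robot as it stands.
- The arm moves only by the shell command python3 -m handwheel 'ROWS' [FORCE]. ROWS is JSON, a list of rows, each an object with "xyz": the shift along the tool's x, y, z in mm, a list of three; "dr": the turn, a rotation vector about the tool's x, y, z in degrees, a list of three; "claw": the closure, from 0 (fully open) to 1 (shut). A call has 1 to 12 rows; each row is the pose to reach, as a shift and turn from the pose commanded when the call began, along the tool's axes at that moment; what a row does not reach only later rows make up. A row lasts 1/8 s, in which the tool goes at most 62.5 mm and 10.7 degrees, less where a joint would pass 70% of its speed; a pose out of reach is approached as far as the arm can. A call with a gripper value outside its range is refused whole. The fingers move at their own pace and stop on an object; FORCE is the grip in N (left out, the last holds). Time passes only in rows, so rows that repeat a pose let the fingers close. It gives the time, the measured TCP pose, the force, the opening and the grip force at its end, in the units of the state.
- ctrl.state(): the state, without advancing time (a new reading comes with each control period).
- ctrl.get_image(name): name is "side" or "top"; returns the picture (420x560x3 uint8, red, green, blue); there is no depth.
- ctrl.camera_params(name): a dict with "intrinsics" (3x3 intrinsics, pixels), "R" (3x3) and "t" (3): a world point X has camera coordinates R X + t. Camera axes: x right, y down, z forward; pixel columns grow to the right and rows downward; lengths in m; the calibration is good to about 2 mm. A picture is of the moment at which its call begins. camera_params takes no time and is no camera call.
- ctrl.hand_in(): hands the job in; it is judged then, once.
Trained networks look in the newest picture that a camera, given by its name, has taken for a name from the list of things; names that differ only in an ending like _2 or _b are one class to them, and where a whole thing is asked for, a point or a joint stands for the part that bears it (a point fixed in the world has none). Each returns a list of dicts, best first, with "p" (0 to 1); they miss things now and then, are a little off and sometimes report something else, mostly with a low value. They report only what shows in the picture. A call takes as long as a camera call. They do not tell look-alikes from the thing itself.
- ctrl.recognise(camera, name): "position" ([x, y, z] in m, in world coordinates, good to about 4 mm: the middle of the surface that is visible of it).
- ctrl.masks_of(camera, name): "pixels" (420x560 bool, what is visible of it).
- ctrl.landmark_of(camera, name): "position" ([x, y, z] in m, in world coordinates, good to about 4 mm: a listed point, or the origin of a listed thing).
The state is a dict: "t": time; "joint_pos": joint angles; "joint_velocities": joint speeds; "joint_torque": joint torques, N m; "tool_pos": TCP position; "ee_rot": TCP orientation; "contact_force": force on the tool from outside, world axes, zero at the start; "wrist_torque": the same for the moment, N m; "grip_width": opening from 0.0 (shut) to 1.0 (fully open); "gripper_force": force on a finger pad.
Only numpy, scipy, OpenCV 4.12 (cv2) and the standard library are available. Lean on these libraries where they do the work, as an engineer would, in place of code of your own. Each camera call takes 0.05 s, during which the arm holds its last target. There are 200 camera calls.

## Task

Take the steel shaft off the V-blocks and thread it, grooved end first, through the bronze bushings of both pillow blocks on the bearing stand, easing it in without forcing it, until the circlip groove stands about 15 mm clear of the far bushing. Finish still gripping the shaft, keeping it still in that position so that the pulley and circlip can be fitted; do not let go of it. Leave the pulley, hammer, torch and dish of circlips where they are.

Things in the scene. Friction and masses are not known exactly. Their poses are not given: they have to be found in the camera images.
- shaft: plain bright steel shaft, diameter 16 mm, 200 mm long, about 0.29 kg, lying level in the V-blocks, axis 41 mm above the bench. Origin at its middle on its axis; its x axis runs along it towards the nose. The 70 mm at the tail end hangs free of the V-blocks and can be gripped from above; gripped there, it is nose-heavy and needs a firm grip (40 to 60 N)
- shaft_nose (a point): tip of the shaft's leading end, on the axis, 100 mm from the shaft's middle. This end tapers from 16 mm to 8 mm diameter over the last 12 mm and has a dark circlip groove 2.5 mm wide, 16 to 18.5 mm from the tip
- shaft_tail (a point): the shaft's other, plain square-cut end, on the axis, 100 mm from the shaft's middle
- stand: bearing stand bolted to the bench: grey steel channel 116 mm long (x), 140 mm wide, 50 mm high, bolted lugs out to 190 mm wide, carrying two green pillow blocks (housings 56 mm diameter, tops 110 mm above the bench, nipples to 115). Origin at the bench under its middle; x runs along the common bore axis, level, 82 mm above the bench. The shaft may enter from either end
- bush_a (a point): centre of the outer mouth of the bushing at the -x end of the stand, on the bore axis. This oiled bronze bushing spans x = -53 to -20 mm; bore 19 mm diameter, both mouths flare to 27 mm over their last 4 mm; outer flange 35 mm across
- bush_b (a point): centre of the outer mouth of the like bushing at the +x end of the stand, on the same bore axis, 106 mm from bush_a. It spans x = 20 to 53 mm, so an open gap of 40 mm lies between the two bushings
- vblocks: two dark steel magnetic V-blocks fixed to the bench, 50 mm wide, 44 mm high, 24 mm long each, carrying the shaft along their x axis, nose to +x; one spans x = -24 to 0 mm, the other 48 to 72 mm from the origin, which lies at the bench within 8 mm of under the shaft's middle
- pulley: aluminium V-belt pulley, 90 mm diameter, 26 mm high, lying flat; origin at its underside
- hammer: hammer with wooden handle lying on the bench, 260 mm long, 26 mm high, head 90 mm wide; origin at the underside of its middle
- torch: yellow torch standing on its lens, 63 mm diameter, 125 mm high; origin at its underside
- dish: round steel dish holding loose circlips, 84 mm diameter, 18 mm high; origin at its underside
Mind the look-alikes: they are no part of the job. Of the things shaped like the shaft, the steel one is meant.

How it is judged:
On the way, in this order (a step that is already met when the one before it is completed fails the run):
1. the shaft is gripped and lifted clear of the V-blocks (contact force between the fingers and shaft above 2 N and contact force between shaft and vblocks below 0.05 N and height (world z) of shaft above 0.06 m), for 0.1 s.
2. the shaft's nose has come through the first bushing into the gap between the two (contact force between the fingers and shaft above 2 N and x of shaft_nose in the frame of stand between -0.019 and 0.019 m and y of shaft_nose in the frame of stand between -0.007 and 0.007 m and z of shaft_nose in the frame of stand between 0.075 and 0.089 m and angle between the x axis of shaft and the x axis of stand, either way round below 0.1 rad), for 0.03 s.
At the end, for the whole second after the job is handed in: shaft through both bushings, in line (0.06 rad, nose within 6 mm of the bore axis), nose 22 to 52 mm beyond the far bushing's outer face (groove 3.5 to 33.5 mm clear), tail out at the other end, at rest, still gripped; bystanders within 30 mm of their starts, torch upright (((x of shaft_nose in the frame of stand between 0.075 and 0.105 m and x of shaft_tail in the frame of stand below -0.06 m) or (x of shaft_nose in the frame of stand between -0.105 and -0.075 m and x of shaft_tail in the frame of stand above 0.06 m)) and y of shaft_nose in the frame of stand between -0.006 and 0.006 m and z of shaft_nose in the frame of stand between 0.076 and 0.088 m and angle between the x axis of shaft and the x axis of stand, either way round below 0.06 rad and contact force between the fingers and shaft above 2 N and linear speed of shaft below 0.01 m/s and angular speed of shaft below 0.1 rad/s and distance of each of pulley, hammer, torch, dish from where it was at the start of the episode below 0.03 m and angle between torch's own z axis and vertical below 0.2 rad); the arm keeps its last pose, push and grip.
It fails at once if the shaft is forced against the bearing stand (more than 50 N) (contact force between shaft and stand above 50 N).
It fails at once if the V-belt pulley is disturbed (moved more than 30 mm) (distance of pulley from where it was at the start of the episode above 0.03 m).
It fails at once if the hammer is disturbed (moved more than 30 mm) (distance of hammer from where it was at the start of the episode above 0.03 m).
It fails at once if the torch is disturbed (moved more than 30 mm) (distance of torch from where it was at the start of the episode above 0.03 m).
It fails at once if the dish of circlips is disturbed (moved more than 30 mm) (distance of dish from where it was at the start of the episode above 0.03 m).
It also fails if it takes over 53 s, if anything falls off the work surface, if the arm or the gripper's body presses on something with over 40 N, if the wrist force passes 120 N, or if a joint passes its speed limit or range.

## Working session

There is one attempt and no reset: what is moved stays moved. The work goes in short steps, Python scripts to look and compute and a shell command to move; the robot and the scene stay as the last step left them, time stands still between calls to the robot, and variables do not carry over. Pictures are saved under pics/ and viewed, at most 10 in all, crops included, and the job is handed in when it is done.

```bash
ls; mkdir -p pics
cat > h.py <<'E'
import numpy as np, cv2
from plant import ctrl
def snap(c,f):
    im=ctrl.get_image(c); cv2.imwrite('pics/'+f,im[:,:,::-1]); return im
def cam(c):
    p=ctrl.camera_params(c); return np.array(p["intrinsics"]),np.array(p["R"]),np.array(p["t"])
def proj(c,X):
    K,R,t=cam(c); x=K@(R@np.array(X)+t); return x[:2]/x[2]
def onplane(c,uv,z):
    K,R,t=cam(c); d=R.T@np.linalg.inv(K)@np.array([*uv,1.]); o=-R.T@t
    return o+d*(z-o[2])/d[2]
E
python3 - <<'E'
from h import *
np.set_printoptions(precision=4,suppress=True)
snap('top','t0.png'); snap('side','s0.png')
for n in ['shaft','shaft_nose','shaft_tail','stand','bush_a','bush_b','vblocks','torch','pulley','hammer','dish']:
  for c in ['top','side']:
    for d in ctrl.landmark_of(c,n)[:3]:
        print(n,c,np.array(d['position']),round(d['p'],2),proj(c,d['position']).round())
s=ctrl.state();print({k:s[k] for k in('t','tool_pos','ee_rot','grip_width')},ctrl.grip_point_offset)
E
```

```text
pics
shaft top [0.3731 0.14   0.0053] 0.78 [232. 263.]
shaft top [0.5525 0.1165 0.0448] 0.68 [239. 196.]
shaft top [ 0.245  -0.2425  0.0076] 0.65 [373. 309.]
shaft side [0.436  0.3761 0.0092] 0.91 [287. 343.]
shaft side [0.5583 0.1171 0.0414] 0.88 [253. 250.]
shaft side [ 0.2397 -0.2444  0.0049] 0.75 [363. 188.]
shaft_nose top [0.2876 0.0802 0.0092] 0.94 [254. 295.]
shaft_nose top [0.5448 0.2154 0.0402] 0.75 [203. 200.]
shaft_nose top [0.5332 0.3444 0.008 ] 0.64 [159. 206.]
shaft_nose side [0.2872 0.0777 0.0095] 0.9 [349. 256.]
shaft_nose side [0.5316 0.3394 0.006 ] 0.69 [250. 326.]
shaft_nose side [ 0.1777 -0.3168  0.0068] 0.63 [381. 176.]
shaft_tail top [0.3405 0.4085 0.0065] 0.98 [134. 276.]
shaft_tail top [0.5699 0.0171 0.0391] 0.9 [276. 190.]
shaft_tail top [ 0.3163 -0.1756  0.0031] 0.86 [347. 283.]
shaft_tail side [0.4432 0.2002 0.0084] 0.81 [291. 285.]
shaft_tail side [0.3395 0.4074 0.0062] 0.8 [326. 360.]
shaft_tail side [ 0.3161 -0.1738  0.0048] 0.78 [340. 200.]
stand top [ 0.5258 -0.124   0.0036] 0.72 [327. 207.]
stand side [ 0.5206 -0.1243 -0.0046] 0.77 [277. 207.]
stand s
[... 696 characters left out ...]
60.]
torch top [ 0.6759  0.3785 -0.0014] 0.67 [149. 157.]
torch side [0.6777 0.3831 0.0001] 0.9 [188. 337.]
pulley top [0.7378 0.182  0.0007] 0.93 [218. 135.]
pulley side [ 0.7369  0.178  -0.0014] 0.56 [187. 271.]
hammer top [ 0.7389 -0.1153 -0.0007] 0.76 [322. 133.]
hammer top [ 0.5353 -0.0721  0.0782] 0.57 [309. 200.]
hammer side [ 0.7397 -0.114   0.    ] 0.81 [210. 203.]
dish top [ 0.6632 -0.3688  0.0028] 0.86 [412. 158.]
dish side [ 0.6616 -0.3644  0.0028] 0.7 [247. 159.]
{'t': 1.2, 'tool_pos': array([ 0.2231, -0.6371,  0.2011]), 'ee_rot': array([[ 0.9438,  0.3305,  0.0001],
       [ 0.3305, -0.9438, -0.    ],
       [ 0.0001,  0.    , -1.    ]]), 'grip_width': 0.9993486729840384} 0.0187
```

View pics/t0.png

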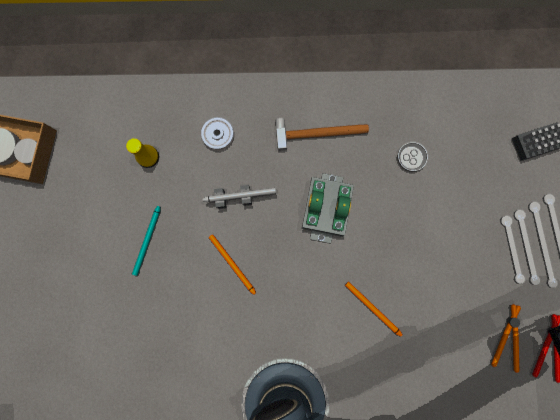

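Run:
```python
import cv2
a=cv2.imread('pics/t0.png')[165:230,190:370];b=cv2.imread('pics/s0.png')[150:290,220:360]
a=cv2.resize(a,None,fx=4,fy=4,interpolation=2)
cv2.imwrite('pics/t0c.png',a); cv2.imwrite('pics/s0c.png',cv2.resize(b,None,fx=4.2,fy=4.2,interpolation=2))
```

```text
(no output)
```

View pics/t0c.png

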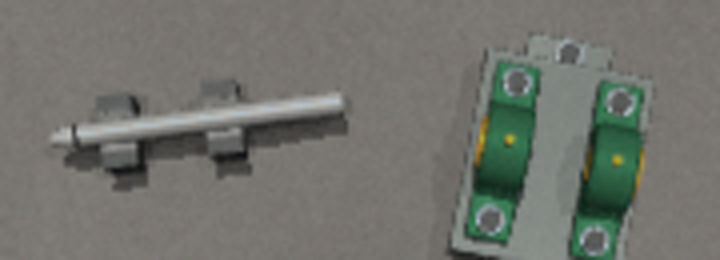

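View pics/s0c.png

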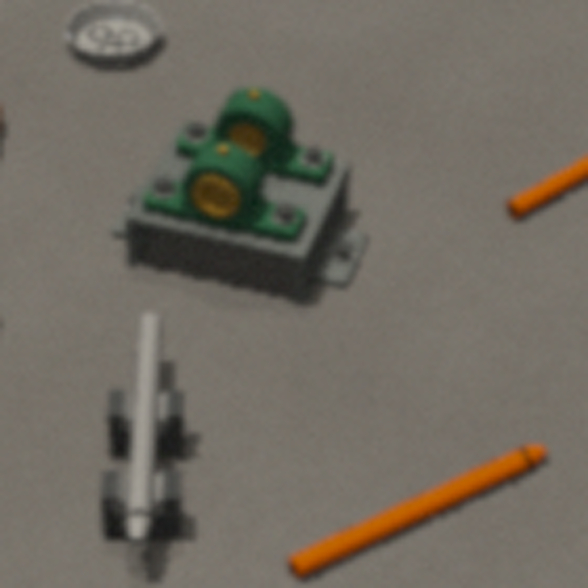

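The steel piece at top (239,196), on the V-blocks, is the one meant. It is bright steel with the groove at its left end (209,199). The orange ones at (232,264) and (373,309) and the teal one at (146,240) are look-alikes lying on the bench. The nose faces +y, so I enter from the stand's −y end.

Run:
```python
from h import *
np.set_printoptions(precision=4,suppress=True)
T=lambda u,v:(190+(u+.5)/4-.5,165+(v+.5)/4-.5); S=lambda u,v:(220+u/4.2,150+v/4.2)
nose=onplane('top',T(52,138),.041); tail=onplane('top',T(345,103),.043)
n1=onplane('top',T(509,140),.115); n2=onplane('top',T(617,160),.115)
sn1=onplane('side',S(222,149),.115); sn2=onplane('side',S(253,94),.115)
snose=onplane('side',S(137,525),.041); stail=onplane('side',S(149,316),.045)
for k in 'nose tail n1 n2 sn1 sn2 snose stail'.split(): print(k,eval(k))
# shaft mask line fits in both views
for c in('top','side'):
  for d in ctrl.masks_of(c,'shaft'):
    m=d['pixels']; v,u=np.nonzero(m); uv=(u.mean(),v.mean())
    e=np.linalg.norm(np.array(uv)-np.array((239,196) if c=='top' else (254,250)))
    if e<15:
      P=np.array([onplane(c,(a,b),.045)[:2] for a,b in zip(u,v)])
      x=cv2.fitLine(P.astype(np.float32),cv2.DIST_HUBER,0,.001,.001).ravel(); pr=(P-x[2:])@x[:2]
      print(c,d['p'],x,np.degrees(np.arctan2(x[1],x[0])),x[2:]+x[:2]*pr.min(),x[2:]+x[:2]*pr.max())
  for n in('stand',):
    for d in ctrl.masks_of(c,n)[:1]:
      v,u=np.nonzero(d['pixels']); print(n,c,u.mean(),v.mean())
```

```text
nose [0.5463 0.2154 0.041 ]
tail [0.5676 0.0162 0.043 ]
n1 [ 0.5305 -0.0889  0.115 ]
n2 [ 0.5168 -0.1571  0.115 ]
sn1 [ 0.5275 -0.0855  0.115 ]
sn2 [ 0.513 -0.153  0.115]
snose [0.5447 0.2047 0.041 ]
stail [0.5662 0.0196 0.045 ]
top 0.89 [ 0.1211 -0.9926  0.5564  0.1147] -83.04703 [0.545  0.2085] [0.5682 0.0185]
stand top 327.32042670881077 207.3081785855393
side 0.63 [ 0.1105 -0.9939  0.5542  0.1205] -83.65528 [0.543  0.2215] [0.5656 0.0185]
```

```bash
python3 -m handwheel '[{"xyz":[30,-30,0],"dr":[0,0,-7],"claw":0},{"xyz":[72,-70,0],"dr":[0,0,-14],"claw":0},{"xyz":[114,-111,0],"dr":[0,0,-21],"claw":0},{"xyz":[157,-153,0],"dr":[0,0,-28],"claw":0},{"xyz":[200,-195,0],"dr":[0,0,-35],"claw":0},{"xyz":[243,-237,0],"dr":[0,0,-42],"claw":0},{"xyz":[286,-279,0],"dr":[0,0,-49],"claw":0},{"xyz":[329,-321,0],"dr":[0,0,-56],"claw":0},{"xyz":[372,-363,0],"dr":[0,0,-63],"claw":0},{"xyz":[415,-405,0],"dr":[0,0,-70],"claw":0},{"xyz":[458,-447,0],"dr":[0,0,-77.3],"claw":0},{"xyz":[500,-488,0],"dr":[0,0,-77.3],"claw":0}]' 50
```

```text
t: 2.9
tool_pos: [0.5346, -0.0098, 0.2014]
ee_rot: [[-0.115, 0.993, 0.001], [0.993, 0.115, -0.0], [-0.0, 0.001, -1.0]]
contact_force: [0.7, -0.8, 1.4]
grip_width: 0.996
gripper_force: 0.0
```

```bash
python3 -m handwheel '[{"xyz":[25,18,10],"dr":[0,0,0],"claw":0},{"xyz":[50,34,40],"dr":[0,0,0],"claw":0},{"xyz":[56.5,36.5,85],"dr":[0,0,0],"claw":0},{"xyz":[56.5,36.5,130],"dr":[0,0,0],"claw":0},{"xyz":[56.5,36.5,165],"dr":[0,0,0],"claw":0},{"xyz":[56.5,36.5,179],"dr":[0,0,0],"claw":0},{"xyz":[56.5,36.5,179],"dr":[0,0,0],"claw":0}]' 50
python3 - <<'E'
from h import *
a=snap('top','t1.png')[150:250,190:330]; b=snap('side','s1.png')[180:290,200:320]
o=np.hstack([cv2.resize(a,(560,400),interpolation=2)[:,:390],cv2.resize(b,(400,400),interpolation=2)])
cv2.imwrite('pics/c1.png',o[:,:,::-1])
E
```

```text
t: 3.78
tool_pos: [0.5635, 0.049, 0.0219]
ee_rot: [[-0.115, 0.993, -0.001], [0.993, 0.115, -0.0], [0.0, -0.001, -1.0]]
contact_force: [0.8, 0.2, 0.8]
grip_width: 0.995
gripper_force: 0.0
```

View pics/c1.png

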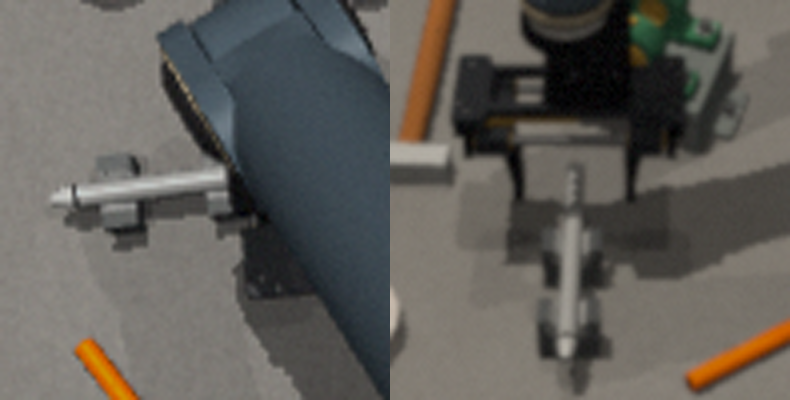

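The shaft is centred between the open fingers in the side view: crop (573,185), with fingers at 517 and 632. Closing now.

```bash
python3 -m handwheel '[{"xyz":[0,0,0],"dr":[0,0,0],"claw":1},{"xyz":[0,0,0],"dr":[0,0,0],"claw":1},{"xyz":[0,0,0],"dr":[0,0,0],"claw":1},{"xyz":[0,0,0],"dr":[0,0,0],"claw":1},{"xyz":[0,0,0],"dr":[0,0,0],"claw":1},{"xyz":[0,0,0],"dr":[0,0,0],"claw":1},{"xyz":[0,0,0],"dr":[0,0,0],"claw":1},{"xyz":[0,0,0],"dr":[0,0,0],"claw":1}]' 60
```

```text
t: 4.88
tool_pos: [0.564, 0.0491, 0.0221]
ee_rot: [[-0.115, 0.993, 0.001], [0.993, 0.115, 0.0], [-0.0, 0.001, -1.0]]
contact_force: [3.1, -1.1, 0.2]
grip_width: 0.171
gripper_force: 2.0
```

```bash
python3 -m handwheel '[{"xyz":[0,0,0],"dr":[0,0,0],"claw":1},{"xyz":[0,0,0],"dr":[0,0,0],"claw":1},{"xyz":[0,0,0],"dr":[0,0,0],"claw":1},{"xyz":[0,0,0],"dr":[0,0,0],"claw":1}]' 60
```

```text
t: 5.38
tool_pos: [0.5642, 0.0491, 0.0223]
ee_rot: [[-0.115, 0.993, 0.001], [0.993, 0.115, 0.0], [0.0, 0.001, -1.0]]
contact_force: [3.4, -1.2, -0.8]
grip_width: 0.134
gripper_force: 56.9
```

```bash
python3 -m handwheel '[{"xyz":[0,0,-2],"dr":[0,0,0],"claw":1},{"xyz":[0,0,-6],"dr":[0,0,0],"claw":1},{"xyz":[0,0,-14],"dr":[0,0,0],"claw":1},{"xyz":[0,0,-24],"dr":[0,0,0],"claw":1},{"xyz":[0,0,-36],"dr":[0,0,0],"claw":1},{"xyz":[0,0,-50],"dr":[0,0,0],"claw":1},{"xyz":[0,0,-65],"dr":[0,0,0],"claw":1},{"xyz":[0,0,-78],"dr":[0,0,0],"claw":1},{"xyz":[0,0,-78],"dr":[0,0,0],"claw":1},{"xyz":[0,0,-78],"dr":[0,0,0],"claw":1}]' 60
python3 - <<'E'
from h import *
a=snap('top','t2.png')[150:250,190:330]; b=snap('side','s2.png')[160:290,200:320]
o=np.hstack([cv2.resize(a,(560,400),interpolation=2)[:,:390],cv2.resize(b,(400,433),interpolation=2)[:400]])
cv2.imwrite('pics/c2.png',o[:,:,::-1])
E
```

```text
t: 6.62
tool_pos: [0.5631, 0.0488, 0.0997]
ee_rot: [[-0.115, 0.993, -0.001], [0.993, 0.115, -0.0], [-0.0, -0.001, -1.0]]
contact_force: [-0.9, -0.5, -2.6]
grip_width: 0.136
gripper_force: 58.0
```

View pics/c2.png

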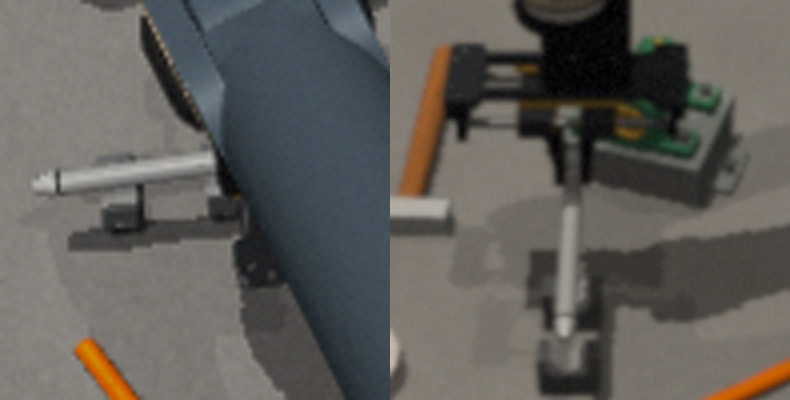

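```bash
cat >> h.py <<'E'
def tri(ut,us):
    A=[]
    for c,uv in(('top',ut),('side',us)):
        K,R,t=cam(c); A.append(K@np.c_[R,t])
    X=cv2.triangulatePoints(A[0],A[1],np.array(ut,float),np.array(us,float)).ravel(); return X[:3]/X[3]
def nose():
    r=[]
    for c in('top','side'):
        for n in('shaft_nose','shaft_tail'):
            for d in ctrl.landmark_of(c,n)[:5]:
                if d['position'][2]>.03: print(c,n,np.round(d['position'],4),round(d['p'],2))
E
python3 - <<'E'
from h import *
np.set_printoptions(precision=4,suppress=True)
print(tri((190+34/4,150+184/4),(200+175/3.333,160+332/3.333)))
nose()
s=ctrl.state();print(s['wrist_torque'],s['contact_force'])
E
```

```text
[0.5425 0.213  0.1115]
top shaft_nose [0.5425 0.2187 0.1082] 0.58
top shaft_tail [0.5393 0.2171 0.1078] 0.52
side shaft_nose [0.5428 0.2148 0.1053] 0.65
side shaft_tail [0.5663 0.0173 0.1236] 0.87
[-0.1868 -0.0996 -0.0279] [-0.2874 -0.7203 -2.9807]
```

```bash
python3 -m handwheel '[{"xyz":[0,0,-15],"dr":[0,0,0],"claw":1},{"xyz":[0,0,-40],"dr":[0,0,0],"claw":1},{"xyz":[-10,-4,-65],"dr":[0,0,0],"claw":1},{"xyz":[-35,-12,-80],"dr":[0,0,1],"claw":1},{"xyz":[-70,-25,-80],"dr":[0,0,3],"claw":1},{"xyz":[-112,-40,-80],"dr":[0,0,5],"claw":1},{"xyz":[-158,-56,-80],"dr":[0,0,8],"claw":1},{"xyz":[-205,-73,-80],"dr":[0,0,11],"claw":1},{"xyz":[-252,-90,-80],"dr":[0,0,14],"claw":1},{"xyz":[-298,-106,-80],"dr":[0,0,16],"claw":1},{"xyz":[-338,-120,-80],"dr":[0,0,18],"claw":1},{"xyz":[-370,-132,-80],"dr":[0,0,19.3],"claw":1}]' 60
```

```text
t: 8.43
tool_pos: [0.4746, -0.3357, 0.1812]
ee_rot: [[0.222, 0.975, 0.001], [0.975, -0.222, -0.001], [-0.001, 0.002, -1.0]]
contact_force: [1.2, -0.3, -3.3]
grip_width: 0.139
gripper_force: 58.0
```

```bash
python3 -m handwheel '[{"xyz":[-20,0,0],"dr":[0,0,0],"claw":1},{"xyz":[-34,0,5],"dr":[0,0,0],"claw":1},{"xyz":[-36,0,25],"dr":[0,0,0],"claw":1},{"xyz":[-36,0,55],"dr":[0,0,0],"claw":1},{"xyz":[-36,0,85],"dr":[0,0,0],"claw":1},{"xyz":[-36,0,105],"dr":[0,0,0],"claw":1},{"xyz":[-36,0,110],"dr":[0,0,0],"claw":1},{"xyz":[-36,0,110],"dr":[0,0,0],"claw":1}]' 60
python3 - <<'E'
from h import *
a=snap('top','t3.png')[165:305,280:420]; b=snap('side','s3.png')[130:230,230:330]
o=np.hstack([cv2.resize(a,(400,400),interpolation=2),cv2.resize(b,(400,400),interpolation=2)])
cv2.imwrite('pics/c3.png',o[:,:,::-1])
nose()
for c in('top','side'):
  for d in ctrl.landmark_of(c,'bush_a')[:3]: print(c,np.round(d['position'],4),round(d['p'],2))
E
```

```text
t: 9.43
tool_pos: [0.4677, -0.3682, 0.0703]
ee_rot: [[0.219, 0.976, 0.001], [0.976, -0.219, 0.0], [0.0, 0.001, -1.0]]
contact_force: [-0.3, -0.1, -2.6]
grip_width: 0.135
gripper_force: 58.0
top shaft_nose [ 0.502  -0.2031  0.0779] 0.59
side shaft_nose [ 0.5076 -0.209   0.078 ] 0.65
side shaft_tail [ 0.4603 -0.3995  0.0958] 0.57
top [ 0.5096 -0.1732  0.0833] 0.81
top [ 0.5365 -0.0743  0.0809] 0.7
top [ 0.5038 -0.2021  0.0764] 0.54
side [ 0.5133 -0.1761  0.0861] 0.97
side [ 0.5369 -0.0697  0.0824] 0.91
```

View pics/c3.png

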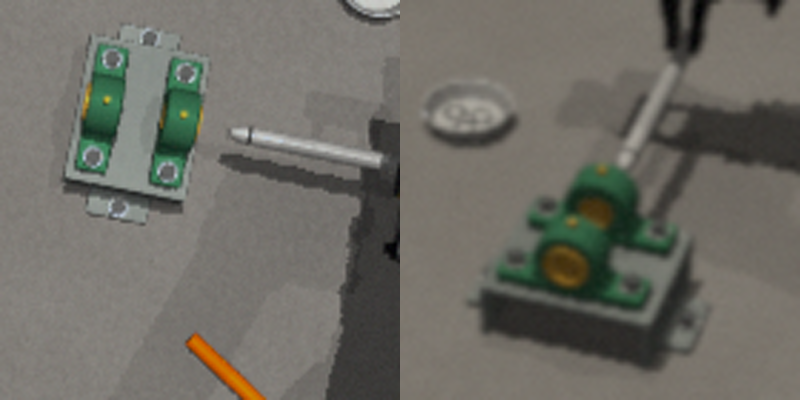

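Top crop shows the nose at (235,133) pointing at the near bushing (195,115). Side crop shows the nose at (625,160) just above the housing. The shaft droops about 5° in the grip (tail 0.096, nose 0.078), so I will pitch the tool to level it.

```bash
python3 -m handwheel '[{"xyz":[0,0,0],"dr":[0,1.5,0],"claw":1},{"xyz":[0,0,0],"dr":[0,3.5,0],"claw":1},{"xyz":[0,0,0],"dr":[0,4.8,0],"claw":1},{"xyz":[0,0,0],"dr":[0,4.8,0],"claw":1},{"xyz":[0,0,0],"dr":[0,4.8,0],"claw":1}]' 60
python3 - <<'E'
from h import *
np.set_printoptions(precision=4,suppress=True)
print('cams',[-cam(c)[1].T@cam(c)[2] for c in('top','side')])
a=snap('top','t4.png'); b=snap('side','s4.png')
nose()
for c in('top','side'):
  for n in('bush_a','bush_b'):
    for d in ctrl.landmark_of(c,n)[:2]: print(c,np.round(d['position'],4),round(d['p'],2))
s=ctrl.state(); R=np.array(s['ee_rot']); g=s['tool_pos']-R[:,2]*.0187; print('grip',g)
for c in('top','side'):
  for s_ in(0,.165): print(c,proj(c,g+np.array([.22,.9755,0])*s_))
o=np.hstack([cv2.resize(a[185:225,345:415],(700,400),interpolation=2),]); 
o2=cv2.resize(b[130:215,265:315],(340,578),interpolation=2)
q=np.zeros((580,800,3),np.uint8); q[:263,:460]=cv2.resize(o,(460,263)); q[:578,460:800]=o2
cv2.imwrite('pics/c4.png',q[:,:,::-1])
E
```

```text
t: 10.45
tool_pos: [0.467, -0.3687, 0.07]
ee_rot: [[0.219, 0.976, 0.018], [0.972, -0.22, 0.082], [0.084, -0.0, -0.996]]
contact_force: [1.3, 0.4, -1.9]
grip_width: 0.133
gripper_force: 58.0
cams [array([ 0.3709, -0.003 ,  1.2245]), array([0.3858, 0.9569, 0.9541])]
top shaft_nose [ 0.5004 -0.2021  0.091 ] 0.87
side shaft_nose [ 0.4552 -0.3987  0.0915] 0.51
side shaft_tail [ 0.4585 -0.4012  0.0906] 0.42
top [ 0.5064 -0.1722  0.0818] 0.82
top [ 0.537  -0.0769  0.0795] 0.69
top [ 0.5064 -0.1722  0.0818] 0.82
top [ 0.537  -0.0769  0.0795] 0.69
side [ 0.5122 -0.1798  0.0838] 0.78
side [ 0.5352 -0.0675  0.0841] 0.66
side [ 0.5122 -0.1798  0.0838] 0.78
side [ 0.5352 -0.0675  0.0841] 0.66
grip [ 0.4667 -0.3702  0.0888]
top [425.7394 224.2283]
top [362.795  211.0055]
side [300.4701 142.2406]
side [285.2568 168.72  ]
```

View pics/c4.png

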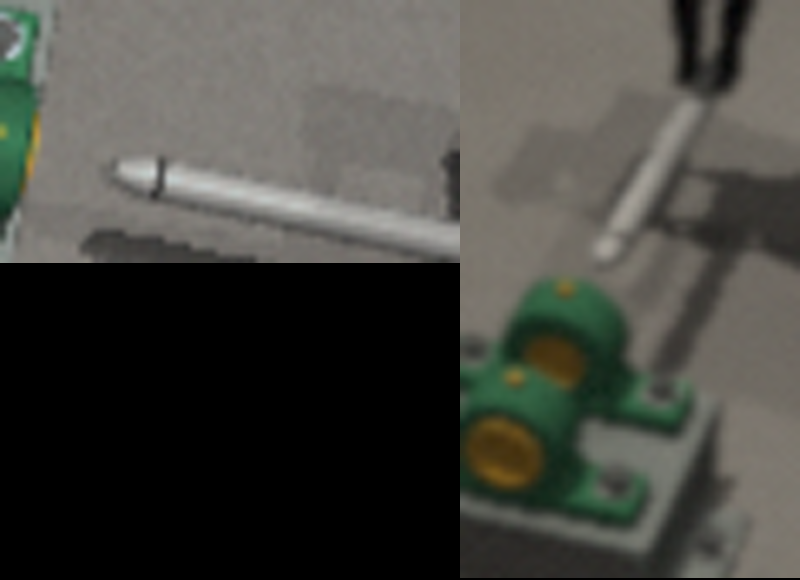

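Top crop: nose tip at (110,172), i.e. pixel (361.7,211.2), with the groove at crop x 158. Side crop: tip at (603,255), nipples at (568,287) and (515,377), and near bushing face at (504,452). The shaft now looks level, so I compute the offsets to the bore axis.

Run:
```python
from h import *
np.set_printoptions(precision=4,suppress=True)
S=lambda u,v:(265+(u-460+.5)/6.8-.5,130+(v+.5)/6.8-.5)
T=lambda u,v:(345+(u+.5)/6.571-.5,185+(v+.5)/6.571-.5)
T3=lambda u,v:(280+(u+.5)/2.857-.5,165+(v+.5)/2.857-.5)
print('nose',tri(T(110,172),S(603,255)))
print('groove/top z.09',onplane('top',T(158,178),.09),'tail-ward',onplane('top',T(455,236),.09))
# precise nipples: yellow centroid in top
import glob
a=cv2.imread('pics/t4.png'); h=cv2.cvtColor(a,cv2.COLOR_BGR2HSV)
b=cv2.imread('pics/s4.png'); hb=cv2.cvtColor(b,cv2.COLOR_BGR2HSV)
for nm,H in(('top',h),('side',hb)):
  m=((H[...,0]>15)&(H[...,0]<33)&(H[...,1]>120)&(H[...,2]>70)).astype(np.uint8)
  n,l,st,ce=cv2.connectedComponentsWithStats(m)
  for i in range(1,n):
    if 250<ce[i][0]<360 and 150<ce[i][1]<230: print(nm,ce[i],st[i])
n1=tri(T3(107,100),S(515,377)); n2=tri(T3(180.5,117),S(568,287)); print('nip',n1,n2,np.degrees(np.arctan2(*(n1-n2)[1::-1])))
for c,p in(('top',T3(107,100)),('top',T3(180.5,117)),('side',S(515,377)),('side',S(568,287))): print(c,onplane(c,p,.114))
print('bushface',onplane('side',S(504,452),.082))
```

```text
nose [ 0.5019 -0.2035  0.0997]
groove/top z.09 [ 0.501 -0.224  0.09 ] tail-ward [ 0.4767 -0.3396  0.09  ]
top [309.8947 199.6842] [309 194   3  13  19]
top [316.6667 199.6667] [316 199   2   2   3]
top [350. 204.] [350 202   1   5   5]
top [337. 204.] [337 204   1   1   1]
top [343.6667 204.6667] [343 204   2   2   3]
top [336. 208.] [336 207   1   3   3]
top [349.  209.5] [349 208   1   4   4]
top [348. 213.] [348 213   1   1   1]
side [280. 172.] [280 172   1   1   1]
side [278.6875 183.75  ] [276 182   6   5  16]
side [272.5 185. ] [272 185   2   1   2]
side [271.1538 196.3846] [267 192   9  10  65]
nip [ 0.5296 -0.0897  0.1135] [ 0.5132 -0.1542  0.1166] 75.80061239087739
top [ 0.5305 -0.0897  0.114 ]
top [ 0.5144 -0.1546  0.114 ]
side [ 0.5285 -0.0889  0.114 ]
side [ 0.5128 -0.1575  0.114 ]
bushface [ 0.5319 -0.0748  0.082 ]
```

Run:
```python
from h import *
np.set_printoptions(precision=4,suppress=True)
T3=lambda u,v:(280+(u+.5)/2.857-.5,165+(v+.5)/2.857-.5)
z=.066
B=[onplane('top',T3(*p),z)[:2] for p in((112,59),(92,157),(186,73),(167,172))]
L=[onplane('top',T3(*p),.01)[:2] for p in((150,38),(118,208))]
C=[onplane('top',T3(*p),.05)[:2] for p in((93,37),(66,178),(209,55),(183,199))]
ang=lambda d:np.degrees(np.arctan2(d[1],d[0]))
print('y-dirs+90',[ang(a-b)+90 for a,b in((B[0],B[1]),(B[2],B[3]),(L[0],L[1]),(C[0],C[1]),(C[2],C[3]))])
print('x-dirs',[ang(a-b) for a,b in((B[0],B[2]),(B[1],B[3]),(C[0],C[2]),(C[1],C[3]))])
print('centres',np.mean(B,0),np.mean(L,0),np.mean(C,0))
print('shaft',ang(np.array([.0243,.1156])))
```

```text
y-dirs+90 [np.float64(77.39989102140245), np.float64(77.65645640751472), np.float64(78.08006218565113), np.float64(78.20453292852714), np.float64(78.16992842277766)]
x-dirs [np.float64(78.39261401750196), np.float64(77.92907599354618), np.float64(80.29507753023626), np.float64(79.10530129238886)]
centres [ 0.523 -0.123] [ 0.5232 -0.1236] [ 0.5234 -0.1232]
shaft 78.12882846386604
```

Run:
```python
from h import *
np.set_printoptions(precision=1,suppress=True,linewidth=200)
g=np.array([.4667,-.3702,.0888]); 
for f,pit in(('4',0),('3',-.084)):
  b=cv2.cvtColor(cv2.imread(f'pics/s{f}.png'),cv2.COLOR_BGR2GRAY).astype(np.float32)
  t=cv2.cvtColor(cv2.imread(f'pics/t{f}.png'),cv2.COLOR_BGR2GRAY).astype(np.float32)
  for c,im in(('side',b),('top',t)):
    best=[]
    for p in np.radians(np.arange(-8,8.1,.5)):
     for yaw in np.radians(np.arange(76,80.1,.5)):
      d=np.array([np.cos(p)*np.cos(yaw),np.cos(p)*np.sin(yaw),np.sin(p)])
      P=[proj(c,g+d*s) for s in np.linspace(.03,.16,60)]
      A=np.array(P,np.float32).reshape(1,-1,2)
      q=np.array(P[-1])-P[0]; nn=np.array([-q[1],q[0]])/np.linalg.norm(q)
      w=.008*430/1.4
      v=cv2.remap(im,A,None,1).mean()
      o=sum(cv2.remap(im,A+np.float32(nn*k),None,1).mean() for k in(-5,5))/2
      best.append((v-o,np.degrees(p),np.degrees(yaw)))
    best.sort(reverse=True); print(f,c,[tuple(round(float(x),1) for x in k) for k in best[:6]])
  # tip profile in side image along vertical planes for several pitches
  for pd in(-6,-5,-4,-3,-2,-1,0,1,2,3):
    p=np.radians(pd); y=np.radians(78)
    d=np.array([np.cos(p)*np.cos(y),np.cos(p)*np.sin(y),np.sin(p)])
    A=np.array([proj('side',g+d*s) for s in np.arange(.14,.19,.004)],np.float32).reshape(1,-1,2)
    print(f,pd,cv2.remap(b,A,None,1).ravel())
```

```text
Traceback (most recent call last):
  File "h.py", line 8, in proj
    K,R,t=cam(c); x=K@(R@np.array(X)+t); return x[:2]/x[2]
          ~~~^^^
  File "h.py", line 6, in cam
    p=ctrl.camera_params(c); return np.array(p["intrinsics"]),np.array(p["R"]),np.array(p["t"])
ValueError: time passes only in moves, steps and waits
```

```bash
sed -i 's/^def cam(c):/from functools import lru_cache\n@lru_cache\ndef cam(c):/' h.py
python3 - <<'E'
from h import *
np.set_printoptions(precision=0,suppress=True,linewidth=200)
for f,g in(('4',np.array([.4667,-.3702,.0888])),('3',np.array([.4677,-.3682,.089]))):
  b=cv2.cvtColor(cv2.imread(f'pics/s{f}.png'),cv2.COLOR_BGR2GRAY).astype(np.float32)
  res=[]
  for pd in np.arange(-8,5.1,1.):
   for yd in np.arange(76,80.1,.5):
    p=np.radians(pd); y=np.radians(yd)
    d=np.array([np.cos(p)*np.cos(y),np.cos(p)*np.sin(y),np.sin(p)])
    A=np.array([proj('side',g+d*s) for s in np.arange(.03,.19,.004)],np.float32).reshape(1,-1,2)
    pr=cv2.remap(b,A,None,1).ravel()
    if yd==78: print(f,pd,pr[26:])
    res.append((pr[:34].mean()-pr[36:].mean(),pd,yd))
  print([tuple(np.round(r,1).tolist()) for r in sorted(res)[::-1][:5]])
E
```

```text
4 -8.0 [103. 109. 113. 113. 112. 106.  96.  82.  72.  68.  68.  66.  62.  54.]
4 -7.0 [ 99. 102. 111. 112. 113. 110. 102.  90.  77.  71.  69.  69.  66.  61.]
4 -6.0 [ 98.  99. 102. 109. 112. 112. 106.  98.  85.  75.  70.  70.  70.  67.]
4 -5.0 [100.  99.  97. 104. 107. 112. 110. 104.  93.  81.  74.  71.  72.  70.]
4 -4.0 [101. 104. 100.  98. 103. 107. 111. 108. 100.  88.  78.  74.  72.  73.]
4 -3.0 [100. 110. 106. 105. 100. 101. 107. 109. 106.  97.  84.  77.  74.  74.]
4 -2.0 [102. 110. 117. 114. 110. 102. 100. 107. 108. 104.  93.  83.  77.  76.]
4 -1.0 [106. 110. 119. 125. 123. 114. 104.  98. 106. 107. 103.  91.  82.  78.]
4 0.0 [121. 111. 119. 129. 135. 132. 117. 106.  97. 104. 106. 101.  90.  82.]
4 1.0 [137. 122. 116. 128. 138. 144. 138. 123. 107.  97. 102. 105.  99.  89.]
4 2.0 [145. 139. 125. 122. 137. 147. 149. 145. 126. 107.  97. 102. 104.  98.]
4 3.0 [152. 147. 142. 128. 128. 144. 150. 155. 147. 128. 108. 101. 103. 105.]
4 4.0 [154. 152. 149. 142. 131. 133. 144. 153. 157. 146. 131. 112. 105. 104.]
4 5.0 [153. 152. 151. 147. 141. 135. 130. 142. 152. 153. 145. 132. 115. 108.]

[... 601 characters left out ...]
. 137. 147. 154. 153. 136. 115.  91.  80.  78.  76.]
3 -1.0 [154. 155. 149. 138. 130. 142. 153. 156. 151. 136. 110.  89.  81.  78.]
3 0.0 [155. 157. 154. 149. 137. 132. 146. 154. 155. 151. 129. 107.  88.  81.]
3 1.0 [153. 156. 153. 152. 147. 134. 134. 146. 151. 154. 142. 123. 104.  86.]
3 2.0 [148. 150. 149. 148. 150. 141. 133. 132. 141. 148. 145. 133. 118. 101.]
3 3.0 [143. 143. 141. 140. 142. 142. 136. 129. 126. 136. 138. 135. 125. 113.]
3 4.0 [133. 135. 132. 129. 130. 131. 133. 128. 123. 120. 127. 128. 124. 119.]
3 5.0 [123. 123. 122. 118. 116. 115. 117. 124. 121. 117. 115. 118. 118. 118.]
[(75.4, -8.0, 76.0), (71.8, -8.0, 76.5), (71.5, -7.0, 76.0), (69.1, -7.0, 76.5), (68.3, -6.0, 76.0)]
```

```bash
python3 -m handwheel '[{"xyz":[0,0.3,3],"dr":[0,-1.5,0],"claw":1},{"xyz":[0,0.6,6],"dr":[0,-3.3,0],"claw":1},{"xyz":[0,0.6,6.5],"dr":[0,-3.3,0],"claw":1},{"xyz":[0,0.6,6.5],"dr":[0,-3.3,0],"claw":1}]' 60
cat > m.py <<'E'
from h import *
import sys
np.set_printoptions(precision=4,suppress=True,linewidth=200)
f=sys.argv[1]
t=snap('top',f't{f}.png');b=snap('side',f's{f}.png')
s=ctrl.state();R=np.array(s['ee_rot']);g=np.array(s['tool_pos'])-R[:,2]*.0187
print('grip',g,'tool pitch',np.degrees(np.arcsin(R[2,0])),'yaw',np.degrees(np.arctan2(R[1,0],R[0,0])))
S=np.arange(.13,.17,.001)
for c,im in(('top',t),('side',b)):
  im=cv2.cvtColor(im,cv2.COLOR_RGB2GRAY).astype(np.float32)
  for pd in(-4,-3,-2,-1,0,1,2,3,4):
    p=np.radians(pd);y=np.radians(78)
    d=np.array([np.cos(p)*np.cos(y),np.cos(p)*np.sin(y),np.sin(p)]);n=np.array([np.sin(y),-np.cos(y),0])
    M=np.array([[proj(c,g+d*q+n*o) for q in S] for o in np.arange(-.012,.0121,.001)],np.float32)
    pr=cv2.remap(im,M,None,1)
    # lateral centre of bright band (tail part) and groove dip on it
    k=int(np.argmax(cv2.GaussianBlur(pr,(1,5),0)[:,:8].mean(1)))
    k=min(max(k,2),22); row=pr[k-2:k+3].mean(0); i=4+int(np.argmin(row[4:34]-np.interp(np.arange(4,34),[0,39],[row[:3].mean(),row[:3].mean()])-0*row[4:34])) if False else None
    w=row; dips=[(w[j-5]+w[j+5]-2*w[j],S[j]) for j in range(5,len(S)-5)]
    print(c,pd,'lat',k-12,'groove s,depth',round(float(max(dips)[1]),3),round(float(max(dips)[0]),1))
E
python3 m.py 5
```

```text
t: 11.45
tool_pos: [0.4678, -0.3682, 0.0636]
ee_rot: [[0.219, 0.976, 0.006], [0.975, -0.219, 0.025], [0.026, -0.0, -1.0]]
contact_force: [0.6, -0.2, -3.0]
grip_width: 0.139
gripper_force: 58.0
grip [ 0.4676 -0.3691  0.0823] tool pitch 1.4875428114225906 yaw 77.28204226451186
top -4 lat 4 groove s,depth 0.15 188.6
top -3 lat 4 groove s,depth 0.151 174.9
top -2 lat 4 groove s,depth 0.151 192.9
top -1 lat 3 groove s,depth 0.151 190.4
top 0 lat 3 groove s,depth 0.152 183.1
top 1 lat 3 groove s,depth 0.152 190.1
top 2 lat 2 groove s,depth 0.153 180.7
top 3 lat 2 groove s,depth 0.153 188.8
top 4 lat 2 groove s,depth 0.154 188.1
side -4 lat 5 groove s,depth 0.138 41.6
side -3 lat 4 groove s,depth 0.141 40.3
side -2 lat 3 groove s,depth 0.144 39.5
side -1 lat 2 groove s,depth 0.147 39.3
side 0 lat 1 groove s,depth 0.15 38.1
side 1 lat 0 groove s,depth 0.154 36.6
side 2 lat -1 groove s,depth 0.158 35.1
side 3 lat -2 groove s,depth 0.161 34.1
side 4 lat -3 groove s,depth 0.165 31.9
```

```bash
python3 -m handwheel '[{"xyz":[4,-0.05,0.1],"dr":[0,0,0],"claw":1},{"xyz":[9,-0.1,0.2],"dr":[0,0,0],"claw":1},{"xyz":[14,-0.2,0.4],"dr":[0,0,0],"claw":1},{"xyz":[19,-0.25,0.5],"dr":[0,0,0],"claw":1},{"xyz":[24,-0.3,0.6],"dr":[0,0,0],"claw":1},{"xyz":[28,-0.35,0.7],"dr":[0,0,0],"claw":1},{"xyz":[32,-0.4,0.8],"dr":[0,0,0],"claw":1},{"xyz":[35,-0.45,0.9],"dr":[0,0,0],"claw":1},{"xyz":[38,-0.5,1],"dr":[0,0,0],"claw":1},{"xyz":[41,-0.5,1],"dr":[0,0,0],"claw":1},{"xyz":[41,-0.5,1],"dr":[0,0,0],"claw":1}]' 60; python3 -c "
from h import *
s=ctrl.state();print(s['contact_force'],s['wrist_torque'])
a=snap('top','t6.png')[180:235,295:395]; b=snap('side','s6.png')[140:215,255:315]
q=np.hstack([cv2.resize(a,(460,253),interpolation=2),np.zeros((253,4,3),np.uint8)]);q=np.vstack([q,np.zeros((172,464,3),np.uint8)])
q=np.hstack([q,cv2.resize(b,(336,425),interpolation=2)[:425]]);cv2.imwrite('pics/c6.png',q[:,:,::-1])"
```

```text
t: 12.92
tool_pos: [0.4764, -0.328, 0.0637]
ee_rot: [[0.219, 0.976, 0.006], [0.975, -0.219, 0.026], [0.026, 0.0, -1.0]]
contact_force: [0.2, -0.3, -3.2]
grip_width: 0.134
gripper_force: 57.7
[ 0.23411695 -0.33129626 -3.1614255 ] [-0.30695906 -0.08174204 -0.00982843]
```

View pics/c6.png

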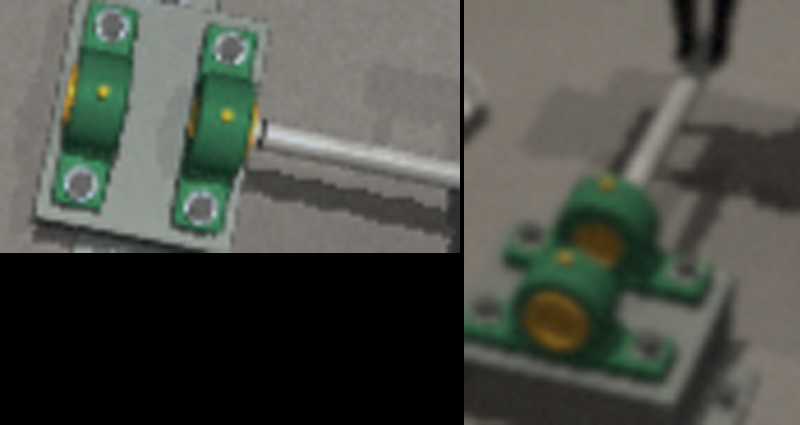

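The groove is at the bushing mouth (262,132) in the top crop, the shaft is in line, and there is no contact force. Continuing.

```bash
python3 -m handwheel '[{"xyz":[3,-0.05,0.1],"dr":[0,0,0],"claw":1},{"xyz":[6,-0.1,0.15],"dr":[0,0,0],"claw":1},{"xyz":[9,-0.1,0.25],"dr":[0,0,0],"claw":1},{"xyz":[12,-0.15,0.3],"dr":[0,0,0],"claw":1},{"xyz":[15,-0.2,0.4],"dr":[0,0,0],"claw":1},{"xyz":[15,-0.2,0.4],"dr":[0,0,0],"claw":1}]' 60; python3 -c "
from h import *
s=ctrl.state();print(s['contact_force'],s['wrist_torque'])"
```

```text
t: 13.78
tool_pos: [0.4796, -0.3131, 0.0637]
ee_rot: [[0.219, 0.976, 0.006], [0.975, -0.219, 0.026], [0.026, 0.0, -1.0]]
contact_force: [0.7, 0.6, -2.7]
grip_width: 0.138
gripper_force: 57.5
[ 0.73480939  0.64301867 -2.65071445] [-0.2160773  -0.10423067 -0.08982705]
```

```bash
python3 -m handwheel '[{"xyz":[3,-0.05,0.1],"dr":[0,0,0],"claw":1},{"xyz":[6,-0.1,0.15],"dr":[0,0,0],"claw":1},{"xyz":[9,-0.1,0.25],"dr":[0,0,0],"claw":1},{"xyz":[12,-0.15,0.3],"dr":[0,0,0],"claw":1},{"xyz":[15,-0.2,0.4],"dr":[0,0,0],"claw":1},{"xyz":[18,-0.25,0.45],"dr":[0,0,0],"claw":1},{"xyz":[21,-0.25,0.55],"dr":[0,0,0],"claw":1},{"xyz":[24,-0.3,0.6],"dr":[0,0,0],"claw":1},{"xyz":[24,-0.3,0.6],"dr":[0,0,0],"claw":1},{"xyz":[24,-0.3,0.6],"dr":[0,0,0],"claw":1}]' 60; python3 m.py 7 | head -8; python3 -c "
from h import *
s=ctrl.state();print(s['contact_force'],s['wrist_torque'])
a=cv2.imread('pics/t7.png')[180:235,295:395]; b=cv2.imread('pics/s7.png')[150:215,255:315]
q=np.zeros((500,800,3),np.uint8); q[:253,:460]=cv2.resize(a,(460,253),interpolation=2); q[:364,464:800]=cv2.resize(b,(336,364),interpolation=2);cv2.imwrite('pics/c7.png',q)"
```

```text
t: 15.02
tool_pos: [0.4844, -0.2901, 0.0637]
ee_rot: [[0.22, 0.976, 0.006], [0.975, -0.22, 0.026], [0.026, 0.0, -1.0]]
contact_force: [-0.1, 0.2, -2.8]
grip_width: 0.136
gripper_force: 57.5
grip [ 0.4842 -0.2907  0.0824] tool pitch 1.4984782703024053 yaw 77.28733489598612
top -4 lat 10 groove s,depth 0.149 135.3
top -3 lat 10 groove s,depth 0.149 131.3
top -2 lat 10 groove s,depth 0.149 124.5
top -1 lat 10 groove s,depth 0.15 117.8
top 0 lat 10 groove s,depth 0.15 119.2
top 1 lat 9 groove s,depth 0.15 126.0
top 2 lat 9 groove s,depth 0.15 116.4
[ 0.25267462 -0.66110761 -1.83003577] [-0.19719531 -0.10555169 -0.04048083]
```

View pics/c7.png

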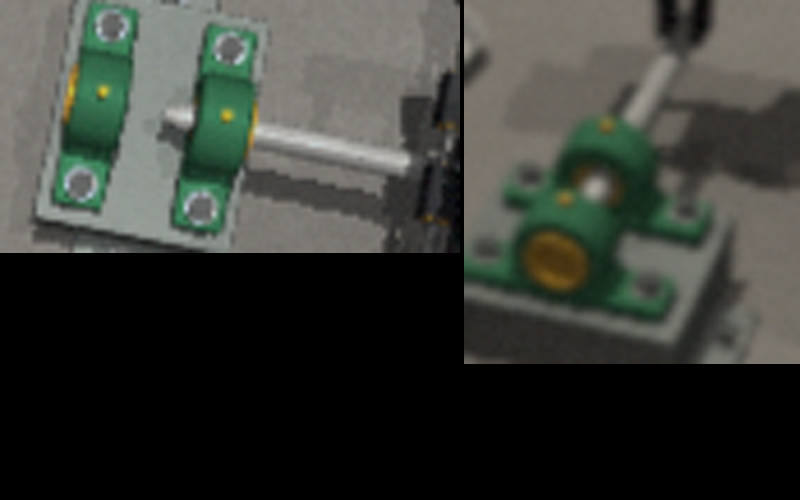

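The nose is in the gap, at (168,117) in the top crop, and centred in the bore at (597,188) in the side crop, with no load. On to the second bushing.

```bash
python3 -m handwheel '[{"xyz":[3,-0.05,0.1],"dr":[0,0,0],"claw":1},{"xyz":[6,-0.1,0.15],"dr":[0,0,0],"claw":1},{"xyz":[9,-0.1,0.25],"dr":[0,0,0],"claw":1},{"xyz":[12,-0.15,0.3],"dr":[0,0,0],"claw":1},{"xyz":[15,-0.2,0.4],"dr":[0,0,0],"claw":1},{"xyz":[18,-0.25,0.45],"dr":[0,0,0],"claw":1},{"xyz":[21,-0.25,0.55],"dr":[0,0,0],"claw":1},{"xyz":[24,-0.3,0.6],"dr":[0,0,0],"claw":1},{"xyz":[27,-0.35,0.7],"dr":[0,0,0],"claw":1},{"xyz":[30,-0.4,0.8],"dr":[0,0,0],"claw":1},{"xyz":[30,-0.4,0.8],"dr":[0,0,0],"claw":1}]' 60; python3 -c "
from h import *
s=ctrl.state();print(s['contact_force'],s['wrist_torque'])"
```

```text
t: 16.5
tool_pos: [0.4908, -0.2602, 0.0637]
ee_rot: [[0.219, 0.976, 0.006], [0.975, -0.219, 0.026], [0.026, 0.0, -1.0]]
contact_force: [1.1, 0.2, -3.0]
grip_width: 0.138
gripper_force: 57.6
[ 1.10586715  0.2081297  -3.01730247] [-0.19241446 -0.21343709 -0.07951733]
```

```bash
python3 -m handwheel '[{"xyz":[2,-0.05,0.05],"dr":[0,0,0],"claw":1},{"xyz":[4,-0.05,0.1],"dr":[0,0,0],"claw":1},{"xyz":[6,-0.1,0.15],"dr":[0,0,0],"claw":1},{"xyz":[8,-0.1,0.2],"dr":[0,0,0],"claw":1},{"xyz":[10,-0.15,0.25],"dr":[0,0,0],"claw":1},{"xyz":[10,-0.15,0.25],"dr":[0,0,0],"claw":1}]' 60; python3 -c "
from h import *
s=ctrl.state();print(s['contact_force'],s['wrist_torque'])"
```

```text
t: 17.25
tool_pos: [0.4926, -0.2505, 0.0637]
ee_rot: [[0.219, 0.976, 0.006], [0.975, -0.219, 0.026], [0.026, -0.0, -1.0]]
contact_force: [0.8, 0.7, -2.4]
grip_width: 0.136
gripper_force: 57.6
[ 0.76461264  0.71632844 -2.43282254] [-0.13753467 -0.14754585 -0.04945882]
```

```bash
python3 -m handwheel '[{"xyz":[2,-0.05,0.05],"dr":[0,0,0],"claw":1},{"xyz":[4,-0.05,0.1],"dr":[0,0,0],"claw":1},{"xyz":[6,-0.1,0.15],"dr":[0,0,0],"claw":1},{"xyz":[8,-0.1,0.2],"dr":[0,0,0],"claw":1},{"xyz":[10,-0.15,0.25],"dr":[0,0,0],"claw":1},{"xyz":[12,-0.15,0.3],"dr":[0,0,0],"claw":1},{"xyz":[14,-0.2,0.35],"dr":[0,0,0],"claw":1},{"xyz":[16,-0.2,0.4],"dr":[0,0,0],"claw":1},{"xyz":[18,-0.25,0.45],"dr":[0,0,0],"claw":1},{"xyz":[18,-0.25,0.45],"dr":[0,0,0],"claw":1}]' 60
```

```text
t: 18.5
tool_pos: [0.4966, -0.233, 0.0638]
ee_rot: [[0.22, 0.976, 0.006], [0.975, -0.22, 0.026], [0.026, 0.0, -1.0]]
contact_force: [1.4, 1.0, -3.6]
grip_width: 0.134
gripper_force: 57.5
```

```bash
python3 -c "
from h import *
s=ctrl.state();print(s['contact_force'],s['wrist_torque'])"
```

```text
[ 1.44195162  1.02319071 -3.56377622] [-0.1661539  -0.38242605 -0.07507037]
```

```bash
python3 -m handwheel '[{"xyz":[3,-0.05,0.1],"dr":[0,0,0],"claw":1},{"xyz":[6,-0.1,0.15],"dr":[0,0,0],"claw":1},{"xyz":[9,-0.1,0.25],"dr":[0,0,0],"claw":1},{"xyz":[12,-0.15,0.3],"dr":[0,0,0],"claw":1},{"xyz":[15,-0.2,0.4],"dr":[0,0,0],"claw":1},{"xyz":[17,-0.2,0.45],"dr":[0,0,0],"claw":1},{"xyz":[17,-0.2,0.45],"dr":[0,0,0],"claw":1}]' 60; python3 -c "
from h import *
s=ctrl.state();print(s['contact_force'],s['wrist_torque'])"
```

```text
t: 19.38
tool_pos: [0.5003, -0.2163, 0.0638]
ee_rot: [[0.22, 0.976, 0.007], [0.975, -0.22, 0.026], [0.027, 0.001, -1.0]]
contact_force: [2.8, -0.0, -2.6]
grip_width: 0.141
gripper_force: 57.6
[ 2.79588239 -0.02661811 -2.58995325] [-0.33989208 -0.63967645 -0.09648295]
```

```bash
python3 -m handwheel '[{"xyz":[1,0.4,0.05],"dr":[0,0,0],"claw":1},{"xyz":[4,0.4,0.1],"dr":[0,0,0],"claw":1},{"xyz":[7,0.4,0.15],"dr":[0,0,0],"claw":1},{"xyz":[10,0.3,0.25],"dr":[0,0,0],"claw":1},{"xyz":[13,0.3,0.3],"dr":[0,0,0],"claw":1},{"xyz":[16,0.3,0.4],"dr":[0,0,0],"claw":1},{"xyz":[17,0.3,0.4],"dr":[0,0,0],"claw":1},{"xyz":[17,0.3,0.4],"dr":[0,0,0],"claw":1},{"xyz":[17,0.3,0.4],"dr":[0,0,0],"claw":1}]' 60; python3 -c "
from h import *
s=ctrl.state();print(s['contact_force'],s['wrist_torque'])
t=snap('top','t8.png');b=snap('side','s8.png')
nose()
q=np.zeros((500,800,3),np.uint8); q[:253,:460]=cv2.resize(t[180:235,275:375],(460,253),interpolation=2); q[:392,464:800]=cv2.resize(b[150:220,245:305],(336,392),interpolation=2);cv2.imwrite('pics/c8.png',q[:,:,::-1])"
```

```text
t: 20.5
tool_pos: [0.5041, -0.1999, 0.0638]
ee_rot: [[0.22, 0.976, 0.006], [0.975, -0.22, 0.026], [0.027, 0.0, -1.0]]
contact_force: [3.6, -0.7, -2.8]
grip_width: 0.137
gripper_force: 57.6
[ 3.59289447 -0.72775898 -2.8255179 ] [-0.37028834 -0.73298376 -0.07847097]
top shaft_nose [ 0.5405 -0.0382  0.0807] 0.65
side shaft_nose [ 0.544  -0.0373  0.0772] 0.41
side shaft_tail [ 0.5419 -0.0367  0.079 ] 0.47
```

View pics/c8.png

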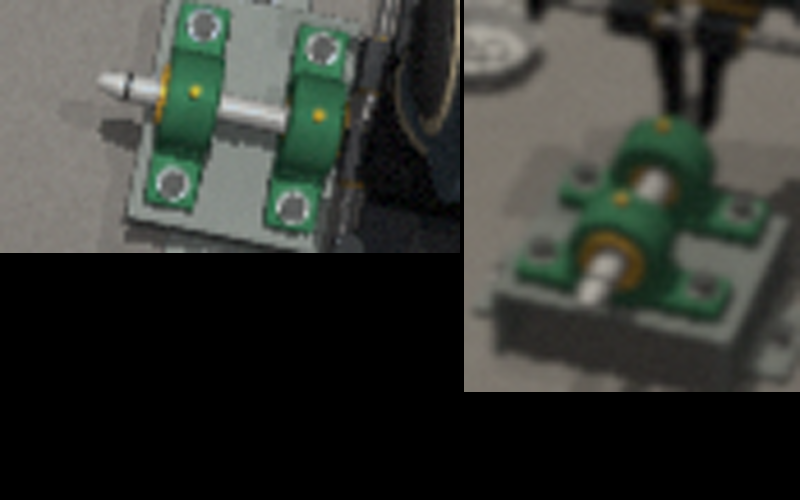

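The shaft is through both bushings and in line. In the top crop the nose is at (100,80), the groove at (127,86) and the far flange at 163, so the nose is about 88–92 mm from the stand centre. Loads are only a few newtons, so I let it settle and hand in.

```bash
python3 -m handwheel '[{"xyz":[0,0,0],"dr":[0,0,0],"claw":1},{"xyz":[0,0,0],"dr":[0,0,0],"claw":1},{"xyz":[0,0,0],"dr":[0,0,0],"claw":1},{"xyz":[0,0,0],"dr":[0,0,0],"claw":1}]' 60; python3 -c "
from h import *
print(ctrl.hand_in())"
```

```text
t: 21.3
tool_pos: [0.5041, -0.2, 0.0638]
ee_rot: [[0.22, 0.976, 0.006], [0.975, -0.22, 0.026], [0.026, 0.0, -1.0]]
contact_force: [5.0, 0.7, -2.9]
grip_width: 0.138
gripper_force: 57.6
the job is handed in; nothing more can be done
None
```

The shaft is through both bushings, still gripped and at rest, with the nose about 35–39 mm past the far bushing (groove roughly 16–21 mm clear), and the job is handed in at 21.3 s; the hand-in gave no verdict.

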